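# Draw two test tiles from the bottom of the magazine

### The arm

A 6-joint arm with a two-finger parallel gripper is mounted at the origin on the work surface. World frame = base frame: x ahead of the robot, y to its left, z up, the work surface at z = 0. Lengths are in m, angles in rad, forces in N, time in s.
With the tool pointing down it reaches from about 0.25 to 0.775 m from the base axis. Payload 4 kg.
Tool frame: the origin (TCP) lies at the very end of the fingers, on their centre line; the grasp point (between the pads) lies 19 mm behind it; z points along the fingers, y is the direction in which the jaws open and shut (so a half turn about z gives the same grasp; the last joint's range is limited). The gripper opens to 94 mm and grips with 3 to 60 N. Pads are 16 mm wide; open, the fingers measure 119 mm over their backs; the gripper's body (75 mm by 177 mm) begins 78 mm behind the grasp point.
Start: joints at [1.196, 0.087, 1.371, -0, 1.684, -0.103], TCP at [0.148, 0.53, 0.206] pointing down, gripper open.
Joint ranges: [-3.1, 3.1], [-0.76, 2.03], [0.27, 2.55], [-1.08, 4.22], [0.17, 2.65], [-2.57, 2.57]. Speed limits (rad/s): [2.79, 2.79, 3.14, 3.14, 3.14, 3.14].

### API

Orientations are given as [roll, pitch, yaw] about the fixed x, y, z axes, in that order (R = Rz(yaw) Ry(pitch) Rx(roll)).
In Python, from bench import robot, cams, models gives the robot as it stands.
- The arm moves only by the tool step_arm, never from a script. Its argument "series" is a list of rows, each a list of 5 numbers: the gripper command: -1 is shut, 1 is fully open, values between are in proportion, then the shift along the tool's x, y, z in mm, then the turn about the tool's z in degrees. A call has 1 to 20 rows; each row is the pose to reach, as a shift and turn from the pose commanded when the call began, along the tool's axes at that moment; what a row does not reach only later rows make up. A row lasts 1/8 s, in which the tool goes at most 62.5 mm and 10.7 degrees, less where a joint would pass 70% of its speed; a pose out of reach is approached as far as the arm can. A call with a gripper value outside its range is refused whole. The fingers move at their own pace and stop on an object; the grip force is fixed at half the most. Time passes only in rows, so rows that repeat a pose let the fingers close. It gives the time, the measured TCP pose, the force and the opening at its end, in the units of the state.
- robot.get_obs(): the state, without advancing time (a new reading comes with each control period).
- cams.snapshot(name): name is "scene" or "top" or "wrist"; returns a dict with "pixels" (384x512x3 uint8, red, green, blue), "fov_y" (degrees; the focal length in pixels is half the picture's height over the tangent of half this angle, whatever the lens; pixels are square), "cx", "cy" (the principal point, pixels), "k1" (the pictures are not rectified: a ray, as slopes to the right and down, at radius r is drawn at 1 + k1 r^2 times it, then the intrinsics apply), "R" (3x3) and "t" (3): a world point X has camera coordinates R X + t. Camera axes: x right, y down, z forward; pixel columns grow to the right and rows downward; lengths in m; the calibration is good to about 2 mm. A picture is of the moment at which its call begins. There is no depth.
- robot.close_job(): hands the job in, once; it reports no verdict.
Trained networks look in a picture, given as the dict that the camera call returned (one of the last four; its "shot" number tells which), for a name from the list of things; names that differ only in an ending like _2 or _b are one class to them, and where a whole thing is asked for, a point or a joint stands for the part that bears it (a point fixed in the world has none). Each returns a list of dicts, best first, with "p" (0 to 1); they miss things now and then, are a little off and sometimes report something else, mostly with a low value. They report only what shows in the picture. A call takes as long as a camera call. They do not tell look-alikes from the thing itself.
- models.find_in(picture, label): "position" ([x, y, z] in m, in world coordinates, good to about 4 mm: the middle of the surface that is visible of it).
- models.pinpoint(picture, label): "position" ([x, y, z] in m, in world coordinates, good to about 4 mm: a listed point, or the origin of a listed thing).
The state is a dict: "time": time; "joint_positions": joint angles; "qvel": joint speeds; "joint_torque": joint torques, N m; "tool_pos": TCP position; "ee_rot": TCP orientation; "wrist_force": force on the tool from outside, world axes, zero at the start; "wrist_torque": the same for the moment, N m; "width": finger opening in m.
Only numpy, scipy, OpenCV 4.12 (cv2) and the standard library are available. Lean on these libraries where they do the work, as an engineer would, in place of code of your own. Each camera call takes 0.05 s, during which the arm holds its last target. There are 200 camera calls.

### The job

Set out the two lowest test tiles from the bottom of the magazine, flat in its track: slide the lowest one all the way to the blue end stop and, when the stack has dropped, slide the next one out until it butts against the first, leaving the other three flat in the magazine. The sprung red pusher starts a tile out of the stack; the rest of the way it must be slid by light pressure from above. Let the pusher return to rest, never bear down hard on a tile, and leave the pots, bottles and brush alone.

Things in the scene. Friction and masses are not known exactly. Their poses are not given: they have to be found in the camera images.
- magazine: gravity magazine for ceramic test tiles, fixed to the table: 295 x 80 mm plywood base, its slick top (the floor the tiles lie and slide on) 16 mm above the table. Origin on the table under the shaft's centre, x along the track away from the shaft, z up. The shaft (inside x -35 to 35 mm, 50 mm wide, aluminium guides up to 78 mm above the table) holds five tiles lying flat
- gate (a point): middle of the shaft's exit, on the floor at magazine x = 35 mm. Two front guides (x 35 to 39 mm, one at each side, 30 mm open between them) end 13 mm above the floor, so only the lowest tile can pass; the stack drops when that tile is clear. A press of about 15 to 20 N from above carries a tile along; lighter ones may slip, over 45 N cracks it
- track_mid (a point): middle of the track, on its floor (magazine x = 111 mm). The track runs from the shaft to the end stop, 50 mm wide between wooden rails as high as a tile is thick (10 mm; outer faces 66 mm apart), so a tile in it cannot be taken by its sides; its top can be pressed, 26 mm above the table. Tiles slide easily on it, rubber fingertips grip them well
- pusher (a joint): travel of the pusher in m, 0 at rest, 0.030 fully in (hard stop): a blade behind the lowest tile with a red tab, moving along magazine +x; a spring returns it when let go (about 3 N at rest, 5.5 N fully in, tile adds 2 N). Fully in, it leaves the lowest tile 30 mm out (front edge at magazine x = 64 mm, rear still under the stack), where it stays when the pusher goes back
- pusher_face (a point): centre of the rear face of the pusher's red tab (the face to push on, along magazine +x); the tab is 36 mm wide, 6 mm thick, from 18 to 56 mm above the table; at rest this face is at magazine x = -80 mm, fully in at -50 mm. Behind it are 23 mm of flat base (16 mm high), then free table
- stop_face (a point): centre, 26 mm above the table, of the face of the blue end stop that the first tile must reach (magazine x = 183 mm; a tile touching it has its origin at magazine x = 149 mm); the stop's top is 30 mm above the table
- tile_a: test tile, lowest of the stack (counted from the bottom) at the start; bisque-coloured with a blue-green glazed band, 68 mm long (its x, along the track) x 48 mm wide (y) x 10 mm thick, 60 to 85 g; origin at the centre of its underside, z up
- tile_b: test tile, second of the stack (counted from the bottom) at the start; bisque-coloured with a rust-red glazed band, 68 mm long (its x, along the track) x 48 mm wide (y) x 10 mm thick, 60 to 85 g; origin at the centre of its underside, z up
- tile_c: test tile, third of the stack (counted from the bottom) at the start; bisque-coloured with a green glazed band, 68 mm long (its x, along the track) x 48 mm wide (y) x 10 mm thick, 60 to 85 g; origin at the centre of its underside, z up
- tile_d: test tile, fourth of the stack (counted from the bottom) at the start; bisque-coloured with an ochre glazed band, 68 mm long (its x, along the track) x 48 mm wide (y) x 10 mm thick, 60 to 85 g; origin at the centre of its underside, z up
- tile_e: test tile, top (fifth) of the stack (counted from the bottom) at the start; bisque-coloured with a purple glazed band, 68 mm long (its x, along the track) x 48 mm wide (y) x 10 mm thick, 60 to 85 g; origin at the centre of its underside, z up
- glaze_jar: bystander: amber jar with a white cap, 60 mm across, 75 mm tall, near the track's far side
- colour_bottle: bystander: blue bottle, 38 mm across, 95 mm tall, near the shaft
- bowl: bystander: blue bowl, 90 mm across, 42 mm tall, on the robot's side of the track
- vase: bystander: grey-brown clay vase, 110 mm across, 130 mm tall
- mug: bystander: white mug, 80 mm across, 90 mm tall, handle to its +y
- brush: bystander: wooden brush, 170 mm long, lying on the table
Mind the look-alikes: they are no part of the job. Leave any orange look-alike of the tile_e alone.

How it is judged:
By the outcome, as a careful person would: the job done as asked, in the order asked, and still so for the second after the job is handed in, with the robot touching nothing.
It also fails if it takes over 72 s, if anything falls off the work surface, if the arm or the gripper's body presses on something with over 40 N, if the wrist force passes 120 N, or if a joint passes its speed limit or range.

## Working session

There is one attempt and no reset: what is moved stays moved. The work goes in short steps, Python scripts to look and compute and a tool call to move; the robot and the scene stay as the last step left them, time stands still between calls to the robot, and variables do not carry over. Pictures are saved under pics/ and viewed, about 8 in all and at most 12, crops included, and the job is handed in when it is done.

Besides the shell and the picture viewer there is one more tool, called after "Call:" by a JSON object that holds its "api" and its "payload", one argument or row to a line. step_arm: Moves the arm, as the interface text tells. Its arguments: {"type":"object","properties":{"series":{"type":"array","items":{"type":"array","items":{"type":"number"}}}},"required":["series"]}

```bash
ls; mkdir -p pics; cat > h.py <<'E'
import numpy as np, cv2
from bench import robot, cams, models
def snap(n,f=None):
    s=cams.snapshot(n)
    if f: cv2.imwrite('pics/'+f,cv2.cvtColor(s['pixels'],cv2.COLOR_RGB2BGR))
    return s
def f(s): return s['pixels'].shape[0]/2/np.tan(np.radians(s['fov_y'])/2)
def proj(s,X):
    c=np.array(s['R'])@np.array(X)+np.array(s['t']); a=c[:2]/c[2]
    a=a*(1+s['k1']*(a@a)); return a*f(s)+[s['cx'],s['cy']]
def ray(s,uv):
    d=(np.array(uv,float)-[s['cx'],s['cy']])/f(s); a=d.copy()
    for _ in range(20): a=d/(1+s['k1']*(a@a))
    R=np.array(s['R']); return -R.T@np.array(s['t']), R.T@np.array([*a,1])
def onz(s,uv,z):
    o,d=ray(s,uv); return o+d*(z-o[2])/d[2]
E
python3 - <<'E'
from h import *
o=robot.get_obs(); print({k:np.round(v,3) for k,v in o.items()})
for n in ['top','scene']:
    s=snap(n,n+'1.png')
    print(n,np.round(-np.array(s['R']).T@s['t'],3))
    for l in ['gate','track_mid','pusher_face','stop_face','tile_e','magazine']:
        for r in models.pinpoint(s,l)[:2]: print(l,np.round(r['position'],4),round(r['p'],2),np.round(proj(s,r['position'])))
a=cv2.imread('pics/top1.png');b=cv2.imread('pics/scene1.png')
cv2.imwrite('pics/both.png',cv2.resize(np.vstack([a,b]),(800,600)) if 0 else np.vstack([a,b])[:600])
E
```

```text
pics
{'time': np.float64(0.0), 'joint_positions': array([ 1.196,  0.088,  1.372, -0.   ,  1.684, -0.103]), 'qvel': array([ 0.002, -0.001,  0.003,  0.   ,  0.   ,  0.001]), 'joint_torque': array([ 0.0000e+00, -3.4019e+01, -3.0242e+01,  7.2000e-02,  3.3000e-02,
       -0.0000e+00]), 'tool_pos': array([0.147, 0.529, 0.204]), 'ee_rot': array([-3.139, -0.   ,  2.87 ]), 'wrist_force': array([-0.261, -1.041, -0.455]), 'wrist_torque': array([ 0.026, -0.002,  0.003]), 'width': np.float64(0.094)}
top [ 0.363 -0.016  1.1  ]
gate [0.5665 0.0323 0.0148] 0.65 [234. 190.]
gate [ 0.5818 -0.4666  0.0011] 0.47 [401. 191.]
track_mid [0.5552 0.1093 0.0149] 0.69 [207. 193.]
pusher_face [ 0.5721 -0.0858  0.0362] 0.75 [275. 188.]
stop_face [0.5535 0.1797 0.0271] 0.88 [183. 193.]
tile_e [ 0.7196 -0.1272 -0.0038] 0.76 [289. 144.]
tile_e [ 0.5434 -0.1783  0.0048] 0.72 [306. 201.]
magazine [ 0.5654 -0.0052 -0.0038] 0.57 [247. 192.]
scene [1.538 0.596 0.911]
gate [0.5659 0.0346 0.0128] 0.7 [271. 227.]
track_mid [0.5591 0.1071 0.0183] 0.76 [294. 233.]
track_mid [ 0.5683 -0.0049  0.0404] 0.18 [259. 215.]
pusher_face [ 0.5754 -0.085   0.0358] 0.7 [235. 208.]
stop_face [0.5554 0.1784 0.0238] 0.82 [317. 240.]
stop_face [ 0.5647 -0.0022  0.0265] 0.35 [260. 219.]
tile_e [ 0.5648 -0.0046  0.0559] 0.79 [260. 210.]
tile_e [ 0.4421 -0.1229  0.0017] 0.79 [249. 192.]
magazine [ 0.57   -0.0045  0.002 ] 0.92 [259. 226.]
```

```bash
python3 - <<'E'
import cv2,numpy as np
a=cv2.imread('pics/top1.png')[120:270,140:340];b=cv2.imread('pics/scene1.png')[130:280,170:370]
cv2.imwrite('pics/v1.png',np.vstack([cv2.resize(x,(800,600),interpolation=2)[::2,::1] if 0 else cv2.resize(x,(400,300),interpolation=2) for x in (a,b)]))
E
```

```text
(no output)
```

View pics/v1.png

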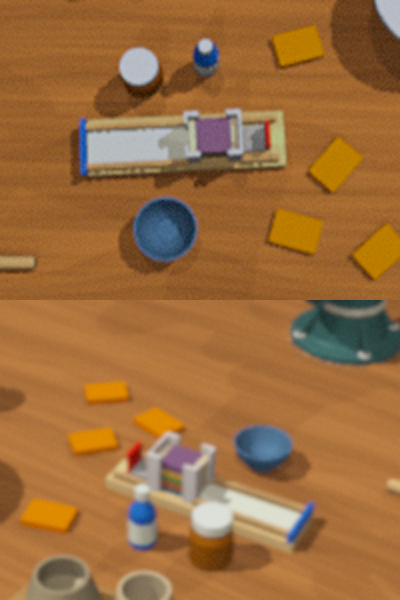

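View pics/scene1.png

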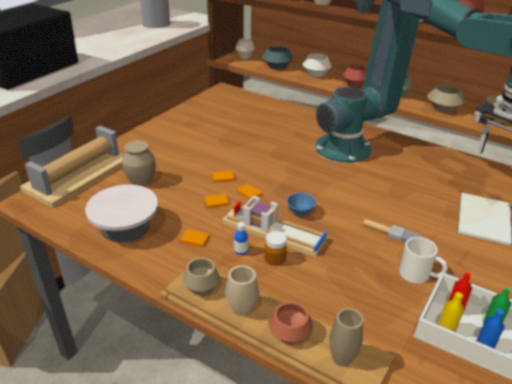

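The stack (purple top) is in the shaft near (0.567, -0.003), with the track along roughly +y and the blue stop at the far left of the top view. The red tab is at the right end. The orange pieces are look-alikes, the bowl is on the robot's side, and the jar and bottle are on the far side. I'll move above it for a closer wrist view.

Call:
{"api": "step_arm", "payload": {
  "series": [
    [-1, -542, -369, -60, 70],
    [-1, -542, -369, -60, 70],
    [-1, -542, -369, -60, 70],
    [-1, -542, -369, -60, 70],
    [-1, -542, -369, -60, 70],
    [-1, -542, -369, -60, 70],
    [-1, -542, -369, -60, 70],
    [-1, -542, -369, -60, 70],
    [-1, -542, -369, -60, 70],
    [-1, -542, -369, -60, 70],
    [-1, -542, -369, -60, 70],
    [-1, -542, -369, -60, 70],
    [-1, -542, -369, -60, 70],
    [-1, -542, -369, -60, 70],
    [-1, -542, -369, -60, 70],
    [-1, -542, -369, -60, 70]
  ]
}}

```text
time: 2.7
tool_pos: [0.5704, 0.0295, 0.2657]
ee_rot: [3.141, -0.0, 1.649]
wrist_force: [0.4, 0.6, -0.4]
width: 0.0003
```

```bash
python3 - <<'E'
from h import *
o=robot.get_obs(); print({k:np.round(o[k],4) for k in ['time','tool_pos','ee_rot','joint_positions','wrist_force','width']})
s=snap('wrist','w1.png')
print('cam',np.round(-np.array(s['R']).T@s['t'],3))
S={'gate':35,'track_mid':111,'pusher_face':-80,'stop_face':183}
P=[(.5738,-.0854,-.080),(.5662,.0335,.035),(.5572,.1082,.111),(.5545,.179,.183)]
for l in list(S)+['tile_e','magazine']:
    for r in models.pinpoint(s,l)[:2]:
        print(l,np.round(r['position'],4),round(r['p'],2),np.round(proj(s,r['position'])))
E
```

```text
{'time': np.float64(2.7), 'tool_pos': array([0.5704, 0.0295, 0.2657]), 'ee_rot': array([ 3.1412e+00, -1.0000e-04,  1.6492e+00]), 'joint_positions': array([-4.7600e-02,  1.3110e-01,  1.2044e+00,  1.0000e-04,  1.8057e+00,
       -1.2590e-01]), 'wrist_force': array([ 0.4374,  0.571 , -0.4047]), 'width': np.float64(0.0003)}
cam [0.565 0.108 0.445]
gate [0.5672 0.0323 0.0142] 0.56 [253. 162.]
track_mid [0.5597 0.1046 0.0179] 0.78 [251. 110.]
track_mid [0.5557 0.1816 0.0244] 0.63 [253.  50.]
stop_face [0.5516 0.1812 0.0241] 0.57 [249.  50.]
tile_e [ 7.202e-01 -1.246e-01  1.000e-04] 0.86 [338. 261.]
tile_e [ 0.4414 -0.1262 -0.0012] 0.83 [169. 250.]
```

View pics/w1.png

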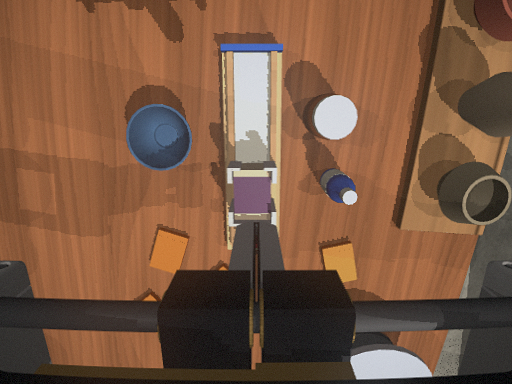

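The wrist view shows the blue stop at (251, 47), shaft and purple tile at (252, 195), and the bowl, jar and bottle clear of the track. Next I'll measure the axis from an enlarged crop.

```bash
python3 - <<'E'
from h import *
s=snap('wrist'); p=s['pixels'].astype(int)
cv2.imwrite('pics/w1c.png',cv2.cvtColor(cv2.resize(s['pixels'][35:260,205:305],(266*1,600),interpolation=cv2.INTER_CUBIC),cv2.COLOR_RGB2BGR))
m=((p[...,2]>p[...,0]+60)&(p[...,2]>p[...,1]+40)); m[70:]=0; m[:,:200]=0; m[:,300:]=0
v,u=np.nonzero(m); print(u.min(),u.max(),v.min(),v.max())
for c in (225,235,250,265,278):
    vv=np.nonzero(m[:,c])[0]; print(c,vv.min(),vv.max(),np.round(onz(s,(c,vv.max()+.5),.03),4))
# white floor edges per row
for r in (70,90,110,130):
    w=(p[r].min(1)>150)&(np.arange(512)>220)&(np.arange(512)<290); uu=np.nonzero(w)[0]
    print(r,uu.min(),uu.max(),np.round(onz(s,((uu.min()+uu.max())/2,r),.018),4), np.round(onz(s,(uu.min()-.5,r),.02)[0]-onz(s,(uu.max()+.5,r),.02)[0],4))
# purple tile
m=(abs(p-p[195,250]).sum(2)<30); m[:150]=0;m[240:]=0;m[:,:220]=0;m[:,290:]=0
v,u=np.nonzero(m); print('purple',u.min(),u.max(),v.min(),v.max(),np.round(onz(s,(u.mean(),v.mean()),.066),4))
E
```

```text
220 282 43 49
225 43 49 [0.5209 0.1776 0.03  ]
235 43 49 [0.5337 0.1786 0.03  ]
250 43 49 [0.5529 0.18   0.03  ]
265 43 49 [0.572  0.1815 0.03  ]
278 43 49 [0.5886 0.1829 0.03  ]
70 234 267 [0.555  0.1565 0.018 ] -0.0451
90 234 267 [0.5569 0.1308 0.018 ] -0.0458
110 234 267 [0.5589 0.1045 0.018 ] -0.0464
130 235 267 [0.5615 0.0774 0.018 ] -0.0458
purple 233 270 176 223 [ 0.5684 -0.0018  0.066 ]
```

View pics/w1c.png

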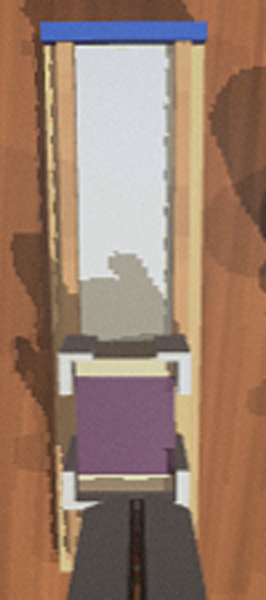

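Call:
{"api": "step_arm", "payload": {
  "series": [
    [-1, -60, -5, 0, 0],
    [-1, -120, -5, 0, 0],
    [-1, -140, -5, 20, 0],
    [-1, -140, -5, 70, 0],
    [-1, -140, -5, 125, 0],
    [-1, -140, -5, 180, 0],
    [-1, -140, -5, 220, 0],
    [-1, -140, -5, 234, 0],
    [-1, -140, -5, 234, 0],
    [-1, -140, -5, 234, 0]
  ]
}}

```text
time: 4.35
tool_pos: [0.5783, -0.1116, 0.034]
ee_rot: [3.137, 0.002, 1.648]
wrist_force: [0.3, 0.1, -0.2]
width: 0.0005
```

```bash
python3 - <<'E'
from h import *
s=snap('wrist','w2.png')
for r in models.pinpoint(s,'pusher_face')[:2]:
        print(np.round(r['position'],4),round(r['p'],2),np.round(proj(s,r['position'])))
cv2.imwrite('pics/w2c.png',cv2.cvtColor(cv2.resize(s['pixels'][100:300,160:360],(500,500),interpolation=cv2.INTER_CUBIC),cv2.COLOR_RGB2BGR))
E
```

```text
[ 0.5727 -0.0874  0.0375] 0.65 [248. 200.]
```

View pics/w2c.png

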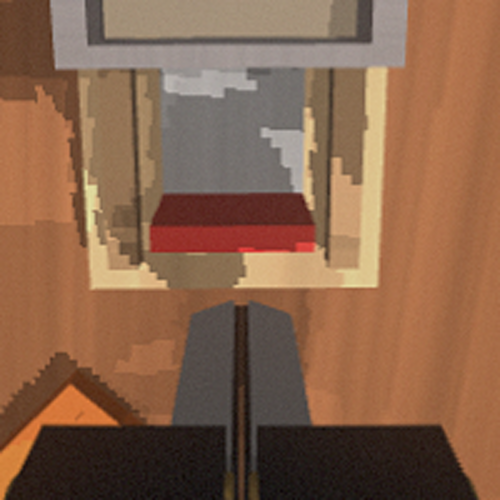

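The closed fingers point at the centre of the red tab, about 2 mm off, with nothing in between. Pushing.

Call:
{"api": "step_arm", "payload": {
  "series": [
    [-1, 14, -1, 0, 0],
    [-1, 20, -1, 0, 0],
    [-1, 26, -1, 0, 0],
    [-1, 32, -1, 0, 0],
    [-1, 38, -1, 0, 0],
    [-1, 43, -1, 0, 0],
    [-1, 46, -1, 0, 0],
    [-1, 46, -1, 0, 0]
  ]
}}

```text
time: 5.45
tool_pos: [0.5724, -0.0663, 0.0321]
ee_rot: [3.141, 0.002, 1.648]
wrist_force: [-0.6, -6.3, 1.6]
width: 0.0008
```

Call:
{"api": "step_arm", "payload": {
  "series": [
    [-1, 2, 0, 0, 0],
    [-1, 4, 0, 0, 0],
    [-1, 6, 0, 0, 0],
    [-1, 6, 0, 0, 0]
  ]
}}

```text
time: 5.95
tool_pos: [0.572, -0.0622, 0.0322]
ee_rot: [3.141, 0.006, 1.648]
wrist_force: [-0.7, -8.7, 1.5]
width: 0.0003
```

Call:
{"api": "step_arm", "payload": {
  "series": [
    [-1, 1, 0, 0, 0],
    [-1, 2, 0, 0, 0],
    [-1, 2, 0, 0, 0]
  ]
}}

```text
time: 6.32
tool_pos: [0.572, -0.0622, 0.0322]
ee_rot: [3.141, 0.009, 1.647]
wrist_force: [1.0, -13.4, 1.7]
width: 0.0001
```

Call:
{"api": "step_arm", "payload": {
  "series": [
    [-1, 1, 0, 0, 0],
    [-1, 2, 0, 0, 0],
    [-1, 2, 0, 0, 0]
  ]
}}

```text
time: 6.7
tool_pos: [0.572, -0.0621, 0.0322]
ee_rot: [3.14, 0.013, 1.647]
wrist_force: [-0.2, -18.3, 0.3]
width: 0.0007
```

The hard stop is reached: the position holds while the force rises to 18 N. Now I'll retreat, rise and cross over the shaft.

Call:
{"api": "step_arm", "payload": {
  "series": [
    [-1, -8, 0, 0, 0],
    [-1, -18, 0, 0, 0],
    [-1, -32, 0, 0, 0],
    [-1, -48, 0, 0, 0],
    [-1, -50, 0, -30, 0],
    [-1, -50, 0, -90, 0],
    [-1, -10, 0, -95, 0],
    [-1, 50, 0, -95, 0],
    [-1, 100, 0, -95, 0],
    [-1, 104, 0, -95, 0],
    [-1, 104, 0, -60, 0],
    [-1, 104, 0, -25, 0],
    [-1, 104, 0, -14, 0],
    [-1, 104, 0, -14, 0]
  ]
}}

```text
time: 8.45
tool_pos: [0.5627, 0.0477, 0.0448]
ee_rot: [-3.14, -0.001, 1.647]
wrist_force: [-0.3, 0.6, 0.4]
width: 0.0002
```

```bash
python3 - <<'E'
from h import *
s=snap('wrist','w3.png')
for l in ['tile_a','stop_face','track_mid']:
  for r in models.pinpoint(s,l)[:2]:
        print(l,np.round(r['position'],4),round(r['p'],2),np.round(proj(s,r['position'])))
cv2.imwrite('pics/w3c.png',cv2.cvtColor(cv2.resize(s['pixels'][60:320,130:390],(520,520),interpolation=cv2.INTER_CUBIC),cv2.COLOR_RGB2BGR))
E
```

```text
tile_a [ 0.441  -0.1268 -0.0008] 0.81 [116. 371.]
stop_face [0.5512 0.1806 0.0263] 0.71 [252.  15.]
track_mid [0.5565 0.1064 0.0166] 0.82 [252. 138.]
```

View pics/w3c.png

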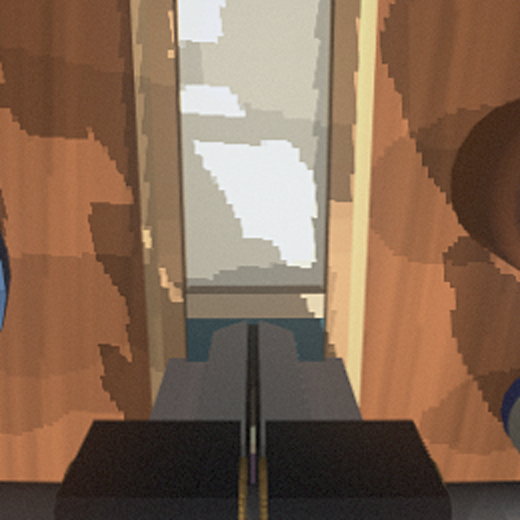

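Tile A is out: its front edge is at crop row 290 and its blue-green band is under the fingertips. Pressing gently now.

Call:
{"api": "step_arm", "payload": {
  "series": [
    [-1, 0, 0, 10, 0],
    [-1, 0, 0, 16, 0],
    [-1, 0, 0, 18, 0],
    [-1, 0, 0, 20, 0],
    [-1, 0, 0, 21, 0],
    [-1, 0, 0, 21, 0]
  ]
}}

```text
time: 9.4
tool_pos: [0.5638, 0.0484, 0.0263]
ee_rot: [3.14, 0.0, 1.648]
wrist_force: [-1.9, -0.7, 7.1]
width: 0.0003
```

Call:
{"api": "step_arm", "payload": {
  "series": [
    [-1, 0, 0, 1.5, 0],
    [-1, 0, 0, 3, 0],
    [-1, 0, 0, 3.5, 0],
    [-1, 0, 0, 3.5, 0]
  ]
}}

```text
time: 9.9
tool_pos: [0.5639, 0.0484, 0.0261]
ee_rot: [3.139, 0.0, 1.648]
wrist_force: [-8.2, 0.3, 20.4]
width: 0.0006
```

Call:
{"api": "step_arm", "payload": {
  "series": [
    [-1, 2, -1, -0.5, 0],
    [-1, 6, -2, -0.7, 0],
    [-1, 12, -2, -0.7, 0],
    [-1, 20, -2, -0.7, 0]
  ]
}}

```text
time: 10.4
tool_pos: [0.5624, 0.0664, 0.0262]
ee_rot: [3.135, 0.004, 1.648]
wrist_force: [-1.7, -3.8, 12.9]
width: 0.0002
```

Call:
{"api": "step_arm", "payload": {
  "series": [
    [-1, 1, 0, 1.4, 0],
    [-1, 8, 0, 1.6, 0],
    [-1, 18, 0, 1.6, 0],
    [-1, 28, 0, 1.6, 0],
    [-1, 38, 0, 1.6, 0]
  ]
}}

```text
time: 11.02
tool_pos: [0.5594, 0.1042, 0.0261]
ee_rot: [3.135, 0.004, 1.648]
wrist_force: [-5.2, -5.8, 20.6]
width: 0.0006
```

Call:
{"api": "step_arm", "payload": {
  "series": [
    [-1, 6, -1, -0.6, 0],
    [-1, 14, -1, -0.8, 0],
    [-1, 24, -1, -0.8, 0],
    [-1, 34, -1, -0.8, 0],
    [-1, 42, -1, -0.8, 0],
    [-1, 44, -1, -0.8, 0]
  ]
}}

```text
time: 11.78
tool_pos: [0.5557, 0.1493, 0.0262]
ee_rot: [3.133, 0.002, 1.649]
wrist_force: [-1.8, -3.6, 15.9]
width: 0.0002
```

Call:
{"api": "step_arm", "payload": {
  "series": [
    [-1, 0, 0, -6, 0],
    [-1, -10, 1, -18, 0],
    [-1, -28, 1, -24, 0],
    [-1, -28, 1, -24, 0]
  ]
}}

```text
time: 12.28
tool_pos: [0.556, 0.1202, 0.0454]
ee_rot: [3.141, 0.0, 1.646]
wrist_force: [0.2, 0.3, 0.5]
width: 0.0003
```

```bash
python3 - <<'E'
from h import *
s=snap('wrist','w4.png')
for l in ['tile_a','stop_face']:
  for r in models.pinpoint(s,l)[:2]:
        print(l,np.round(r['position'],4),round(r['p'],2),np.round(proj(s,r['position'])))
cv2.imwrite('pics/w4c.png',cv2.cvtColor(cv2.resize(s['pixels'][60:320,130:390],(520,520),interpolation=cv2.INTER_CUBIC),cv2.COLOR_RGB2BGR))
E
```

```text
tile_a [0.558  0.1259 0.0171] 0.93 [257. 212.]
stop_face [0.5532 0.1796 0.0279] 0.98 [257. 139.]
```

View pics/w4c.png

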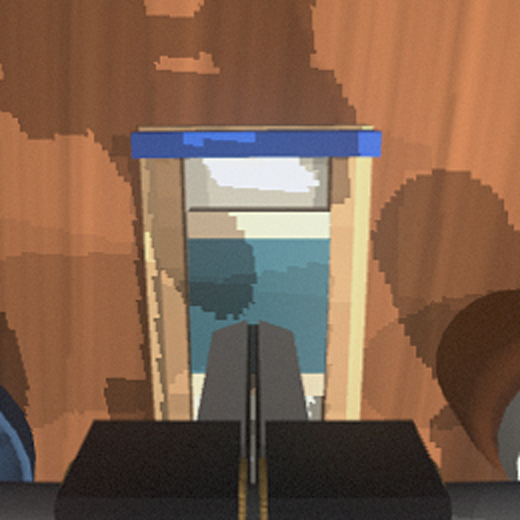

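Tile A is flat in the track, its front edge at crop row 210 against the stop face at row 157, so about 18 mm remain. Pressing again behind its middle.

Call:
{"api": "step_arm", "payload": {
  "series": [
    [-1, 0, 0, 12, 0],
    [-1, 0, 0, 18, 0],
    [-1, 0, 0, 21, 0],
    [-1, 0, 0, 23, 0],
    [-1, 0, -1, 24.3, 0],
    [-1, 0, -2, 24.3, 0],
    [-1, 3, -3, 24.3, 0],
    [-1, 7, -3, 24.3, 0],
    [-1, 11, -3, 24.3, 0],
    [-1, 15, -3, 24.3, 0]
  ]
}}

```text
time: 13.68
tool_pos: [0.554, 0.1352, 0.0261]
ee_rot: [3.135, 0.004, 1.648]
wrist_force: [-5.1, -5.7, 21.9]
width: 0.0008
```

Call:
{"api": "step_arm", "payload": {
  "series": [
    [-1, 2, -0.5, -0.8, 0],
    [-1, 3, -1, -0.8, 0],
    [-1, 4, -1, -0.8, 0],
    [-1, 4, -1, -0.8, 0]
  ]
}}

```text
time: 14.18
tool_pos: [0.5536, 0.14, 0.0262]
ee_rot: [3.133, 0.002, 1.648]
wrist_force: [-1.3, -3.0, 16.6]
width: 0.0008
```

Call:
{"api": "step_arm", "payload": {
  "series": [
    [-1, 1, 0, 0, 0],
    [-1, 2, 0, 0, 0],
    [-1, 2.5, 0, 0, 0],
    [-1, 2.5, 0, 0, 0]
  ]
}}

```text
time: 14.68
tool_pos: [0.5535, 0.1409, 0.0262]
ee_rot: [3.133, 0.005, 1.648]
wrist_force: [-1.0, -7.2, 15.9]
width: 0.0004
```

Call:
{"api": "step_arm", "payload": {
  "series": [
    [-1, 1, 0, 0, 0],
    [-1, 2, 0, 0, 0],
    [-1, 2, 0, 0, 0]
  ]
}}

```text
time: 15.05
tool_pos: [0.5537, 0.1429, 0.0262]
ee_rot: [3.132, 0.005, 1.648]
wrist_force: [0.1, -6.5, 16.5]
width: 0.0005
```

Call:
{"api": "step_arm", "payload": {
  "series": [
    [-1, 0, 0, -6, 0],
    [-1, 0, 0, -18, 0],
    [-1, -30, 1, -24, 0],
    [-1, -30, 1, -24, 0],
    [-1, -30, 1, -24, 0]
  ]
}}

```text
time: 15.68
tool_pos: [0.5524, 0.1158, 0.0448]
ee_rot: [-3.14, -0.001, 1.648]
wrist_force: [0.2, -0.0, -0.9]
width: 0.0003
```

```bash
python3 - <<'E'
from h import *
s=snap('wrist','w5.png')
for l in ['tile_a','stop_face']:
  for r in models.pinpoint(s,l)[:2]:
        print(l,np.round(r['position'],4),round(r['p'],2),np.round(proj(s,r['position'])))
cv2.imwrite('pics/w5c.png',cv2.cvtColor(cv2.resize(s['pixels'][100:300,180:330],(450,600),interpolation=cv2.INTER_CUBIC),cv2.COLOR_RGB2BGR))
p=s['pixels']
for r in range(115,180): print(r,p[r,240],p[r,258],p[r,272])
E
```

```text
tile_a [ 0.568  -0.004   0.0439] 0.77 [262. 377.]
tile_a [0.5587 0.1447 0.0168] 0.63 [266. 182.]
stop_face [0.5507 0.1785 0.0243] 0.86 [259. 133.]
115 [122  84  65] [128  87  64] [124  83  62]
116 [109  77  58] [115  86  67] [127  98  74]
117 [170 136 102] [193 155 115] [179 145 106]
118 [143 122  97] [163 139 113] [149 126 102]
119 [ 77  98 166] [ 78  87 124] [ 82  95 142]
120 [ 71 115 214] [ 62  86 153] [ 62  88 155]
121 [ 75 122 222] [ 57  82 150] [ 61  87 152]
122 [ 76 120 221] [ 61  87 154] [ 65  91 154]
123 [ 78 124 220] [ 63  91 153] [ 66  91 155]
124 [ 78 122 220] [ 64  89 152] [ 58  87 151]
125 [ 77 123 220] [ 62  85 149] [ 63  89 153]
126 [ 76 123 221] [ 64  89 150] [ 64  91 155]
127 [ 76 123 219] [ 60  85 145] [ 66  93 156]
128 [ 78 124 222] [ 74 117 212] [ 66  89 155]
129 [ 77 123 224] [ 79 125 223] [ 63  90 153]
130 [ 64  95 169] [ 79 126 225] [ 62  90 154]
131 [ 55  83 151] [ 73 125 231] [ 54  84 155]
132 [138 134 142] [149 138 146] [150 134 125]
133 [173 152 131] [194 170 140] [198 176 145]
134 [191 170 144] [196 175 146] [197 174 148]
135 [193 172 143] [194 172 145] [
[... 1336 characters left out ...]
3 144 156]
165 [ 69  97 105] [ 92 143 157] [ 97 146 159]
166 [ 68  98 106] [ 95 147 159] [ 95 147 158]
167 [ 72 102 109] [ 91 144 155] [ 93 143 156]
168 [ 76 105 114] [ 94 146 158] [ 98 148 162]
169 [ 65  96 106] [ 93 145 157] [ 96 145 159]
170 [ 67  96 107] [ 94 145 157] [ 91 142 157]
171 [ 71  99 108] [ 94 144 156] [ 96 147 159]
172 [ 68  97 105] [ 94 144 156] [ 96 146 158]
173 [ 73 102 109] [ 94 145 157] [ 98 146 161]
174 [ 72 100 108] [ 93 141 157] [ 96 146 160]
175 [ 67  96 104] [ 93 144 158] [ 95 144 158]
176 [ 70  99 107] [ 93 144 157] [ 99 149 161]
177 [ 63  95 102] [ 91 143 157] [ 94 145 158]
178 [ 71  98 107] [ 95 147 160] [ 98 148 160]
179 [ 67  98 105] [ 93 145 157] [ 97 148 163]
```

View pics/w5c.png

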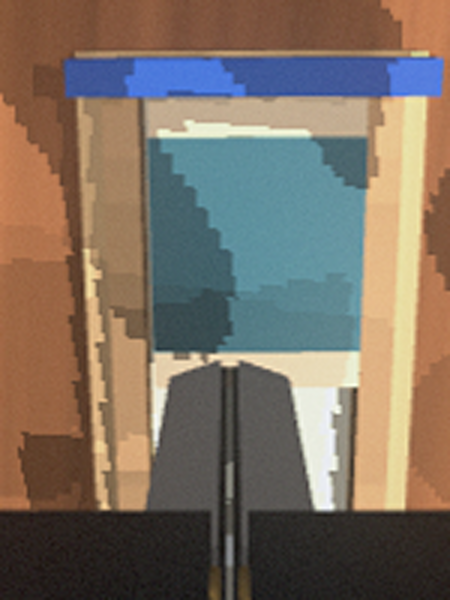

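Tile A is hard against the stop: at crop row 97 blue meets bisque with no white floor between. The tool has drifted about 6 mm sideways, which I'll correct. Now the second push.

Call:
{"api": "step_arm", "payload": {
  "series": [
    [-1, 0, 6, -50, 0],
    [-1, -20, 6, -88, 0],
    [-1, -80, 6, -88, 0],
    [-1, -140, 6, -88, 0],
    [-1, -200, 6, -88, 0],
    [-1, -226, 6, -88, 0],
    [-1, -228, 6, -70, 0],
    [-1, -228, 6, -30, 0],
    [-1, -228, 6, 5, 0],
    [-1, -228, 6, 11, 0],
    [-1, -228, 6, 11, 0]
  ]
}}

```text
time: 17.2
tool_pos: [0.5765, -0.1103, 0.0341]
ee_rot: [-3.141, -0.001, 1.65]
wrist_force: [-0.3, 0.3, 0.8]
width: 0.0005
```

```bash
python3 - <<'E'
from h import *
s=snap('wrist','w6.png'); t=snap('scene')
a=cv2.resize(s['pixels'][60:320,130:390],(400,400),interpolation=cv2.INTER_CUBIC)
b=cv2.resize(t['pixels'][180:270,220:340],(533,400),interpolation=cv2.INTER_CUBIC)
cv2.imwrite('pics/w6c.png',cv2.cvtColor(np.hstack([a,b[:,:400]]),cv2.COLOR_RGB2BGR))
E
```

```text
(no output)
```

View pics/w6c.png

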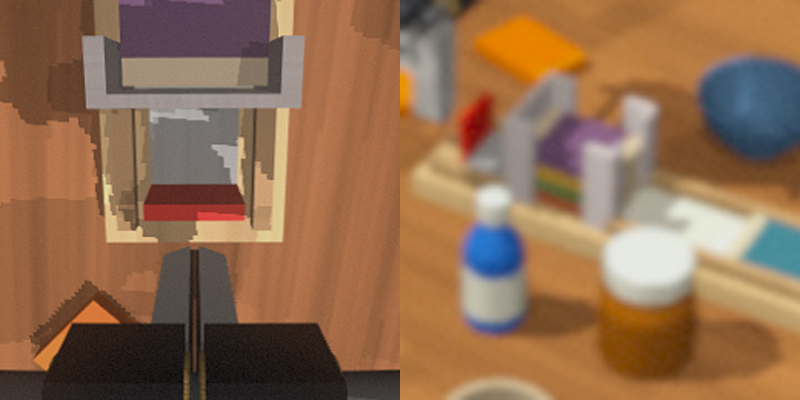

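The pusher is back at rest (tab at (194, 205) in the left crop), the stack has dropped flat, and tile A is out at the stop. Pushing again.

Call:
{"api": "step_arm", "payload": {
  "series": [
    [-1, 14, 0, 0, 0],
    [-1, 20, 0, 0, 0],
    [-1, 26, 0, 0, 0],
    [-1, 32, 0, 0, 0],
    [-1, 38, 0, 0, 0],
    [-1, 43, 0, 0, 0],
    [-1, 47, 0, 0, 0],
    [-1, 50, 0, 0, 0],
    [-1, 52, 0, 0, 0],
    [-1, 54, 0, 0, 0],
    [-1, 54, 0, 0, 0]
  ]
}}

```text
time: 18.68
tool_pos: [0.5732, -0.062, 0.0351]
ee_rot: [3.14, 0.008, 1.647]
wrist_force: [0.9, -12.7, 2.3]
width: 0.0005
```

Call:
{"api": "step_arm", "payload": {
  "series": [
    [-1, 1, 0, 0, 0],
    [-1, 2, 0, 0, 0],
    [-1, 2, 0, 0, 0]
  ]
}}

```text
time: 19.05
tool_pos: [0.5732, -0.062, 0.0352]
ee_rot: [3.14, 0.012, 1.646]
wrist_force: [0.8, -16.1, 0.4]
width: 0.0007
```

Call:
{"api": "step_arm", "payload": {
  "series": [
    [-1, -8, 0, 0, 0],
    [-1, -18, 0, 0, 0],
    [-1, -32, 0, 0, 0],
    [-1, -48, 0, 0, 0],
    [-1, -50, 0, -30, 0],
    [-1, -50, 0, -90, 0],
    [-1, -10, 0, -95, 0],
    [-1, 50, 0, -95, 0],
    [-1, 99, 0, -95, 0],
    [-1, 103, 0, -95, 0],
    [-1, 103, 0, -60, 0],
    [-1, 103, 0, -25, 0],
    [-1, 103, 0, -11, 0],
    [-1, 103, 0, -11, 0]
  ]
}}

```text
time: 20.8
tool_pos: [0.5635, 0.0463, 0.0442]
ee_rot: [-3.139, -0.001, 1.647]
wrist_force: [-0.5, -0.1, 0.6]
width: 0.0003
```

```bash
python3 - <<'E'
from h import *
s=snap('wrist','w7.png')
cv2.imwrite('pics/w7c.png',cv2.cvtColor(cv2.resize(s['pixels'][0:320,160:360],(375,600),interpolation=cv2.INTER_CUBIC),cv2.COLOR_RGB2BGR))
E
```

```text
(no output)
```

View pics/w7c.png

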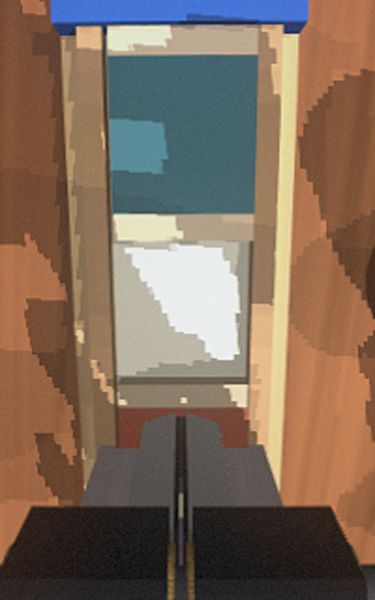

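Tile B (rust band) is out to crop row 380, tile A stays at the stop, and the gap between them spans rows 240 to 380. Pressing.

Call:
{"api": "step_arm", "payload": {
  "series": [
    [-1, 2, 0, 10, 0],
    [-1, 2, -1, 15, 0],
    [-1, 2, -1, 18, 0],
    [-1, 2, -1, 20, 0],
    [-1, 2, -2, 22, 0],
    [-1, 2, -2, 22, 0]
  ]
}}

```text
time: 21.6
tool_pos: [0.5636, 0.0489, 0.0263]
ee_rot: [3.138, 0.0, 1.648]
wrist_force: [-1.9, 0.3, 8.8]
width: 0.0004
```

Call:
{"api": "step_arm", "payload": {
  "series": [
    [-1, 0, -0.5, 1.5, 0],
    [-1, 0, -0.5, 2.3, 0],
    [-1, 3, -1, 2.3, 0],
    [-1, 8, -1, 2.3, 0],
    [-1, 14, -1, 2.3, 0],
    [-1, 20, -1, 2.3, 0]
  ]
}}

```text
time: 22.35
tool_pos: [0.5622, 0.0668, 0.0262]
ee_rot: [3.135, 0.004, 1.648]
wrist_force: [-5.0, -5.0, 16.8]
width: 0.0006
```

Call:
{"api": "step_arm", "payload": {
  "series": [
    [-1, 6, -1, 0, 0],
    [-1, 13, -1, 0, 0],
    [-1, 20, -1, 0, 0],
    [-1, 25, -1, 0, 0],
    [-1, 27, -1, 0, 0]
  ]
}}

```text
time: 22.98
tool_pos: [0.5599, 0.0945, 0.0262]
ee_rot: [3.133, 0.003, 1.648]
wrist_force: [-1.6, -3.3, 14.3]
width: 0.0006
```

Call:
{"api": "step_arm", "payload": {
  "series": [
    [-1, 2, 0, 0, 0],
    [-1, 3, 0, 0, 0],
    [-1, 4, 0, 0, 0],
    [-1, 4, 0, 0, 0]
  ]
}}

```text
time: 23.48
tool_pos: [0.5596, 0.0984, 0.0262]
ee_rot: [3.133, 0.003, 1.648]
wrist_force: [-2.4, -3.3, 15.0]
width: 0.0006
```

Call:
{"api": "step_arm", "payload": {
  "series": [
    [-1, 1, 0, 0, 0],
    [-1, 2, 0, 0, 0],
    [-1, 3, 0, 0, 0],
    [-1, 3, 0, 0, 0]
  ]
}}

```text
time: 23.98
tool_pos: [0.5594, 0.1008, 0.0262]
ee_rot: [3.133, 0.004, 1.648]
wrist_force: [-1.0, -5.1, 14.1]
width: 0.0004
```

Call:
{"api": "step_arm", "payload": {
  "series": [
    [-1, 1, 0, 0.6, 0],
    [-1, 2, 0, 0.6, 0],
    [-1, 3, 0, 0.6, 0],
    [-1, 3, 0, 0.6, 0]
  ]
}}

```text
time: 24.48
tool_pos: [0.56, 0.1029, 0.0262]
ee_rot: [3.131, 0.005, 1.648]
wrist_force: [-1.2, -6.6, 15.6]
width: 0.0007
```

Call:
{"api": "step_arm", "payload": {
  "series": [
    [-1, 0, 0, -6, 0],
    [-1, 0, 0, -18, 0],
    [-1, -10, 0, -26, 0],
    [-1, -25, 3, -36, 0],
    [-1, -25, 3, -36, 0],
    [-1, -25, 3, -36, 0]
  ]
}}

```text
time: 25.22
tool_pos: [0.5605, 0.0805, 0.0562]
ee_rot: [-3.141, -0.0, 1.647]
wrist_force: [-0.6, -0.6, -0.0]
width: 0.0001
```

```bash
python3 - <<'E'
from h import *
s=snap('wrist','w8.png')
cv2.imwrite('pics/w8c.png',cv2.cvtColor(cv2.resize(s['pixels'][60:310,170:350],(432,600),interpolation=cv2.INTER_CUBIC),cv2.COLOR_RGB2BGR))
p=s['pixels']; g=cv2.cvtColor(p,cv2.COLOR_RGB2LAB).astype(int)
print([ (r,*p[r,250]) for r in range(75,200,1) if abs(g[r,250]-g[r-1,250]).sum()>12])
E
```

```text
[(75, np.uint8(75), np.uint8(76), np.uint8(85)), (76, np.uint8(155), np.uint8(138), np.uint8(116)), (77, np.uint8(193), np.uint8(171), np.uint8(146)), (89, np.uint8(183), np.uint8(162), np.uint8(140)), (90, np.uint8(64), np.uint8(98), np.uint8(108)), (112, np.uint8(78), np.uint8(117), np.uint8(128)), (114, np.uint8(75), np.uint8(112), np.uint8(122)), (115, np.uint8(64), np.uint8(94), np.uint8(102)), (128, np.uint8(86), np.uint8(134), np.uint8(144)), (164, np.uint8(236), np.uint8(230), np.uint8(191)), (171, np.uint8(172), np.uint8(153), np.uint8(128)), (178, np.uint8(235), np.uint8(232), np.uint8(194)), (180, np.uint8(210), np.uint8(196), np.uint8(162)), (188, np.uint8(158), np.uint8(118), np.uint8(96)), (189, np.uint8(138), np.uint8(77), np.uint8(60)), (192, np.uint8(112), np.uint8(65), np.uint8(49)), (196, np.uint8(196), np.uint8(107), np.uint8(82))]
```

View pics/w8c.png

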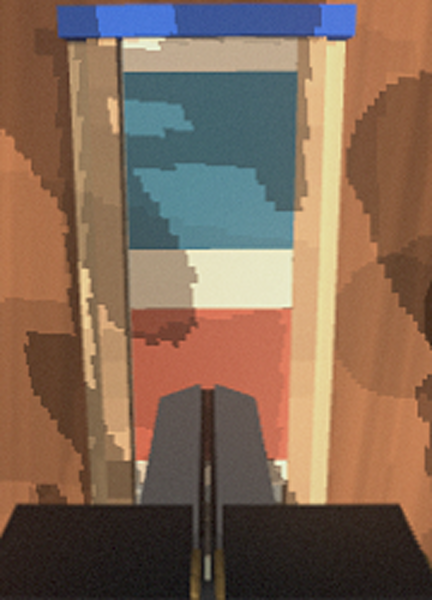

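Tiles A and B are butted: one continuous bisque strip runs over crop rows 250 to 308 with no floor showing, and A still meets the blue stop. Backing off for a last look.

Call:
{"api": "step_arm", "payload": {
  "series": [
    [-1, 0, 0, -60, 0],
    [-1, 0, 0, -120, 0],
    [-1, -60, 0, -150, 0],
    [-1, -100, 0, -180, 0],
    [-1, -100, 0, -180, 0],
    [-1, -100, 0, -180, 0],
    [-1, -100, 0, -180, 0]
  ]
}}

```text
time: 26.15
tool_pos: [0.5676, -0.0176, 0.2345]
ee_rot: [-3.138, -0.001, 1.65]
wrist_force: [-0.2, 0.1, -0.7]
width: 0.0005
```

```bash
python3 - <<'E'
from h import *
s=snap('wrist','w9.png'); t=snap('scene')
for l in ['tile_a','tile_b']:
  for r in models.pinpoint(s,l)[:3]: print(l,np.round(r['position'],4),round(r['p'],2))
for r in models.pinpoint(t,'pusher_face')[:1]: print('pusher',np.round(r['position'],4),round(r['p'],2))
a=cv2.resize(s['pixels'][20:260,180:330],(375,600),interpolation=cv2.INTER_CUBIC)
b=cv2.resize(t['pixels'][180:270,220:340],(420,315),interpolation=cv2.INTER_CUBIC)
c=np.zeros((600,420,3),np.uint8); c[:315]=b
c[315:]=cv2.resize(t['pixels'][120:300,150:415],(420,285))
cv2.imwrite('pics/w9c.png',cv2.cvtColor(np.hstack([a,c]),cv2.COLOR_RGB2BGR))
E
```

```text
tile_a [0.5626 0.0787 0.0195] 0.95
tile_a [ 0.5374 -0.1798 -0.0033] 0.85
tile_a [ 0.4103 -0.2491  0.0016] 0.81
tile_b [0.5626 0.0787 0.0195] 0.95
tile_b [ 0.5374 -0.1798 -0.0033] 0.85
tile_b [ 0.4103 -0.2491  0.0016] 0.81
pusher [ 0.5752 -0.0861  0.0359] 0.71
```

View pics/w9c.png

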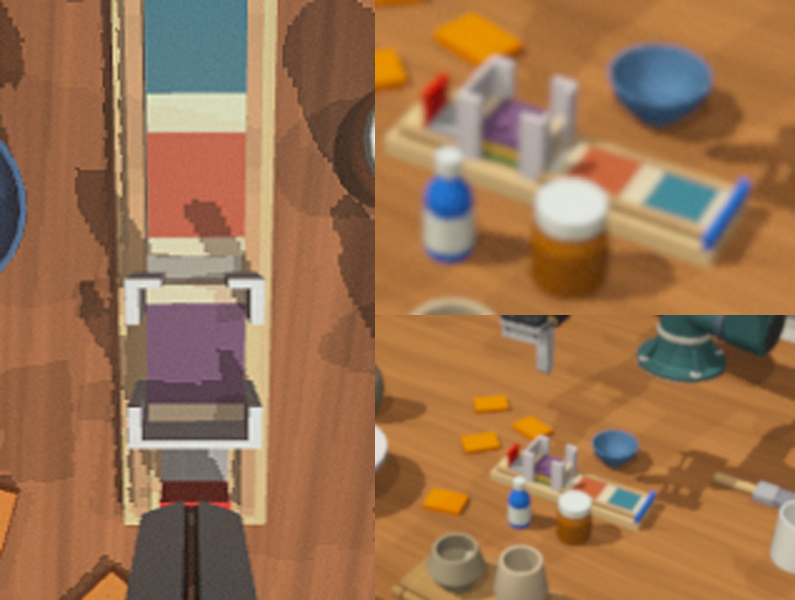

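The final picture shows both tiles in the track touching each other and the stop, three tiles flat in the shaft, the pusher at rest and the bystanders untouched. Tile B's centre is measured at about 81 mm along the magazine, as expected.

```bash
python3 -c "
from bench import robot
print(robot.close_job())"
```

```text
the job is handed in; nothing more can be done
None
```

The job is done and handed in after about 26 s of robot time. Tile A (blue-green) lies against the blue end stop, and tile B (rust-red) is butted against it. The other three tiles are flat in the magazine.

- **Pushing:** I pressed the pusher to its hard stop for each tile and let it spring back both times. Each tile was then slid along by closed fingertips.
- **Forces:** The highest downward force read was about 22 N and the highest push on the pusher about 18 N. These readings come only at the end of each move, so brief peaks in between were not seen.
- **Last checks:** The pictures show no gap between the stop and A or between A and B. They also show the pusher at rest and nothing else visibly moved. Tile B's centre measured about 81 mm along the magazine, as expected.
- **Limits and disagreements:**
  - The pictures resolve only about 1 mm, so a smaller gap would not show.
  - The hard-stop position suggested my magazine origin was off by about 2 mm.
  - The trained networks sometimes took the orange look-alikes for tiles, so I ignored those reports.

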